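Refit the splash guard of a wet polishing machine

TASK

Make the polishing machine ready to run: lift the dressing stick that was left lying across the slots of the machine's front deck and lay it flat in the steel tray, then take the five-toothed splash guard out of the draining rack and stand it in the deck's slots, wide tooth in wide slot, every tooth fully home. Set both down without dropping them, and leave the three-toothed guard in the rack and the other things on the bench where they are.

Things in the scene. Friction and masses are not known exactly. Their poses are not given: they have to be found in the camera images.
- slots (a point): Middle of the row of slots, at the top face of the machine's aluminium front deck, 40 mm above the bench (deck 220 mm along y, 100 mm along x, the row in its middle). z up, y along the row, x towards the felt wheel. Five upright slots go right through the deck: four are 22 mm long (y) by 9 mm wide (x), centred at y = -78, -42, -6 and +30 mm; the wide one, 34 by 9 mm, at y = +72 mm.
- wide_slot (a point): Middle of the wide slot's mouth, 72 mm from slots along its +y; same axes. The machine rises beyond the deck (+x): its white wheel, 220 mm across and 50 mm wide, has its rim 125 mm from the slot row, 190 mm above the bench; the hood over it begins 160 mm from the row. A second wheel at y = +190 to +260 mm has its rim 135 mm from the row. Nothing is above the deck.
- guard_c (a point): Centre of the guard to be fitted: aluminium sheet 180 mm wide (y), 6 mm thick (x), five teeth below, grip bar above; 119 mm high, this point 59.5 mm above the teeth's tips; z from teeth to bar. With teeth home the sheet's lower edge, 35.5 mm below this point, rests on the deck. 0.28 kg. At first it leans in one of the rack's two places, its z axis 30 degrees from vertical, top towards the robot.
- guard_bar (a point): Centre of that guard's black grip bar: 80 mm long (y), 16 mm thick (x), 24 mm high (z); 47.5 mm above the guard's centre; same axes as the guard.
- guard_wide (a point): Tip of that guard's wide tooth, at y = +72 mm, 59.5 mm below the guard's centre, same axes. Teeth are 24 mm long; the wide one is 30 mm wide, the other four 18 mm, centred at y = -78, -42, -6 and +30 mm. The last 6 mm of each are 5 mm narrower and 3.5 mm thick.
- spare_c (a point): Centre of the other guard, which stays in the rack: the same sheet and bar, but with three teeth 34 mm wide at y = -60, 0 and +60 mm. Leans in the rack's other place; which guard is in which place varies.
- rack: Plywood draining rack, fixed; origin on the bench; 220 mm along y, x from -115 to +80 mm. Two places, one behind the other: tooth tips rest at x = -48 and +48 mm, 26 mm up, on a ledge with a 5 mm lip; backrests lean 30 degrees from vertical towards -x and reach 72 mm up the guards from the tips, so bars are free. A guard comes out along its own z axis.
- stick_c (a point): Centre of the off-white dressing stick, 150 mm long (its x), 25 mm wide and 25 mm high, 0.22 kg, lying flat on the deck across the slots.
- tray_in (a point): Centre of the inner floor (5 mm above the bench) of the open steel tray, fixed; inside 190 mm (x) by 90 mm (y), rim 30 mm above the bench.
- mug_c (a point): Centre of a white mug, 80 mm across and 90 mm high, near the deck's far end. Leave alone.
- weight_a_c (a point): A point 30 mm up the axis of a round glass paperweight, 76 mm across, 61 mm high, near the tray. Leave alone.
- weight_b_c (a point): The same of the second paperweight, beyond the tray's other end. Leave alone.
- jar_c (a point): Centre of a grey jar, 76 mm across and 110 mm high. Leave alone.
- bottle_c (a point): Centre of a white bottle, 72 mm across and 200 mm high. Leave alone.
- wrench_c (a point): Middle of a 190 mm steel wrench lying flat on the bench in front of the deck, 8 mm high (its length along x). Leave alone.
Mind the look-alikes: they are no part of the job. Of the things like the part that bears stick_c, leave any that is red; of the rest the smaller one is meant.

How it is judged:
On the way, in this order (a step that is already met when the one before it is completed fails the run):
1. the dressing stick lies flat in the tray, let go (x of stick_c in the frame of tray_in between -0.03 and 0.03 m and y of stick_c in the frame of tray_in between -0.04 and 0.04 m and z of stick_c in the frame of tray_in below 0.018 m and contact force between the fingers and stick below 0.1 N), for 0.2 s.
2. all five teeth of the guard are home in the slots (z of guard_c in the frame of slots between 0.03 and 0.0385 m and x of guard_c in the frame of slots between -0.008 and 0.008 m and y of guard_c in the frame of slots between -0.005 and 0.005 m and angle between guard_c's own z axis and vertical below 0.15 rad and y of wide_slot in the frame of guard_c above 0.06 m), for 0.2 s.
At the end, for the whole second after the job is handed in: The five-toothed guard stands in the deck's slots with its wide tooth in the wide slot: its lower edge on the deck to 3 mm, centred to 8 mm across and 5 mm along the row, within 0.15 rad of upright; the dressing stick lies flat on the floor of the tray; both are let go and at rest (all of step 1 and all of step 2 and linear speed of each of guard, stick below 0.02 m/s and angular speed of each of guard, stick below 0.2 rad/s and contact force between the fingers and guard below 0.1 N); the robot touches nothing.
It fails at once if a bystander on the bench is moved more than 25 mm (distance of any of mug_c, weight_a_c, weight_b_c, jar_c, bottle_c, wrench_c from where it was at the start of the episode above 0.025 m).
It fails at once if the three-toothed guard is moved more than 25 mm (distance of spare_c from where it was at the start of the episode above 0.025 m).
It fails at once if the mug, a paperweight, the jar or the bottle is knocked over (angle between any of mug_c, weight_a_c, weight_b_c, jar_c, bottle_c's own z axis and vertical above 0.35 rad).
It fails at once if the dressing stick is dropped (falls free at more than 0.8 m/s) (linear speed of stick above 0.8 m/s and contact force between the fingers and stick below 0.1 N).
It fails at once if the splash guard is dropped (falls free at more than 0.8 m/s) (linear speed of guard above 0.8 m/s and contact force between the fingers and guard below 0.1 N).
It also fails if it takes over 58 s, if anything falls off the work surface, if the arm or the gripper's body presses on something with over 40 N, if the wrist force passes 120 N, or if a joint passes its speed limit or range.

ROBOT

A 7-joint arm with a two-finger parallel gripper is mounted at the origin on the work surface. World frame = base frame: x ahead of the robot, y to its left, z up, the work surface at z = 0. Lengths are in m, angles in rad, forces in N, time in s.
With the tool pointing down it reaches from about 0.425 to 0.925 m from the base axis. Payload 6.8 kg.
Tool frame: the origin (TCP) lies between the finger pads; the fingertips stand finger_overhang ahead of it and the grasp point (between the pads) lies 6 mm ahead of it (finger_overhang is the distance from the TCP to the fingertips, in m); z points along the fingers, y is the line along which they close (so a half turn about z gives the same grasp; the last joint's range is limited). The gripper opens to 85 mm and grips with 20 to 120 N. Pads are 22 mm wide; open, the fingers measure 114 mm over their backs; the gripper's body (76 mm by 85 mm) begins 54 mm behind the grasp point. The pads swing forward as they close: fully open they stand 13 mm farther back than shut.
Start: joints at [-1.37, 0.477, 0.022, 1.555, -0.011, 1.109, -0.083], TCP at [0.205, 0.643, 0.256] pointing down, gripper open.
Joint ranges: [-2.96, 2.96], [-0.34, 2.1], [-1.41, 1.46], [0.24, 2.44], [-1.37, 4.51], [0.17, 1.92], [-2.96, 2.96]. Speed limits (rad/s): [2.39, 2.39, 3.14, 3.14, 3.14, 3.14, 3.14].

INTERFACE

Orientations are given as a unit quaternion [w, x, y, z].
In Python, from station import * gives the robot as it stands.
- The arm moves only by the tool drive_tool, never from a script. Its argument "increments" is a list of rows, each an object of numbers: "claw": the finger opening in m, from 0 to 0.0854; "dx", "dy", "dz": the shift along the tool's x, y, z in m; "wx", "wy", "wz": the turn, a rotation vector about the tool's x, y, z in degrees. A call has 1 to 20 rows; each row shifts and turns the commanded pose from where the row before left it, along the tool's axes as they then stand; what a row does not reach is not made up. A row lasts 1/8 s, in which the tool goes at most 62.5 mm and 10.7 degrees, less where a joint would pass 70% of its speed; a pose out of reach is approached as far as the arm can. A call with a gripper value outside its range is refused whole. The fingers move at their own pace and stop on an object; "newtons" is the grip in N (left out, the last holds). Time passes only in rows, so rows that do not move let the fingers close. It gives the time, the measured TCP pose, the force, the opening and the grip force at its end, in the units of the state.
- get_obs(): the state, without advancing time (a new reading comes with each control period).
- read_camera(name): name is "side" or "top"; returns (picture, depth): 400x640x3 uint8, red, green, blue; 400x640 float32, m along the optical axis (not along the pixel's ray), 0 where there is no reading.
- calibration(name): a dict with "intrinsics" (3x3 intrinsics, pixels), "R" (3x3) and "t" (3): a world point X has camera coordinates R X + t. Camera axes: x right, y down, z forward; pixel columns grow to the right and rows downward; lengths in m; the calibration is good to about 2 mm. A picture is of the moment at which its call begins. calibration takes no time and is no camera call.
- hand_in(): hands the job in; it is judged then, once.
The state is a dict: "t": time; "q": joint angles; "joint_vel": joint speeds; "joint_torque": joint torques, N m; "eef_pos": TCP position; "tool_rot": TCP orientation; "contact_force": force on the tool from outside, world axes, zero at the start; "torque": the same for the moment, N m; "gripper_width": opening from 0.0 (shut) to 1.0 (fully open); "grasp_force": force on a finger pad.
Only numpy, scipy, OpenCV 4.12 (cv2) and the standard library are available. Lean on these libraries where they do the work, as an engineer would, in place of code of your own. Each camera call takes 0.05 s, during which the arm holds its last target. There are 200 camera calls.

## Working session

There is one attempt and no reset: what is moved stays moved. The work goes in short steps, Python scripts to look and compute and a tool call to move; the robot and the scene stay as the last step left them, time stands still between calls to the robot, and variables do not carry over. Pictures are saved under pics/ and viewed, at most 10 in all, crops included, and the job is handed in when it is done.

Besides the shell and the picture viewer there is one more tool, called after "Emit:" as name(argument=value, ...) on one line, values as JSON. drive_tool: Moves the arm, as the interface text tells. Its arguments: {"type":"object","properties":{"increments":{"type":"array","items":{"type":"object","properties":{"claw":{"type":"number"},"dx":{"type":"number"},"dy":{"type":"number"},"dz":{"type":"number"},"wx":{"type":"number"},"wy":{"type":"number"},"wz":{"type":"number"}}}},"newtons":{"type":"number"}},"required":["increments"]}

```bash
mkdir -p pics; cat > h.py <<'E'
from station import *
import numpy as np, cv2
def load(n):
    d=np.load(f'{n}.npz'); return d['p'],d['d'],d['K'],d['R'],d['t']
def snap(n,f):
    p,d=read_camera(n); c=calibration(n)
    np.savez(f'{f}.npz',p=p,d=d,K=c['intrinsics'],R=c['R'],t=c['t'])
    cv2.imwrite(f'pics/{f}.png',p[:,:,::-1]); return load(f)
def world(d,K,R,t):
    v,u=np.mgrid[:d.shape[0],:d.shape[1]]
    P=np.stack([(u-K[0,2])*d/K[0,0],(v-K[1,2])*d/K[1,1],d],-1)
    W=(P-t)@R; W[d==0]=np.nan; return W
E
python3 - <<'E'
from h import *
for n in('top','side'):
    p,d,K,R,t=snap(n,n+'0'); print(n,(-R.T@t).round(3),R.round(2).tolist(),K[0,0])
print(get_obs())
E
```

```text
top [ 0.314 -0.065  1.339] [[0.0, -1.0, 0.02], [-0.99, -0.0, -0.11], [0.11, -0.02, -0.99]] 396.6938896647483
side [-0.301 -0.862  0.876] [[0.72, -0.7, -0.02], [-0.41, -0.4, -0.82], [0.57, 0.59, -0.57]] 415.83774197063696
{'t': 0.1, 'q': array([-1.37009835,  0.47774654,  0.02234886,  1.55634049, -0.01150198,
        1.10929804, -0.08311001]), 'joint_vel': array([-0.0003599 , -0.00076083, -0.00193149, -0.00349001, -0.0026497 ,
       -0.0004002 , -0.00130769]), 'joint_torque': array([ 3.00450978e-03, -5.97762108e+01,  1.61272768e+00, -2.81954849e+01,
        1.27598559e-02,  4.89197555e-03, -6.93186053e-06]), 'eef_pos': array([0.20500379, 0.64260385, 0.25540861]), 'tool_rot': array([-6.68759018e-05,  1.53784363e-01,  9.88104082e-01, -8.29382745e-04]), 'contact_force': array([-0.0609387 , -0.1079641 ,  0.96269456]), 'torque': array([-0.02996953,  0.02620751, -0.01823686]), 'grasp_force': 0.0, 'gripper_width': 1.0010783783791495}
```

View pics/top0.png

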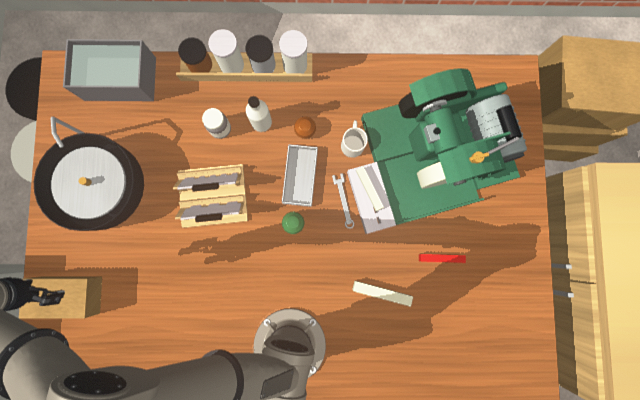

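View pics/side0.png

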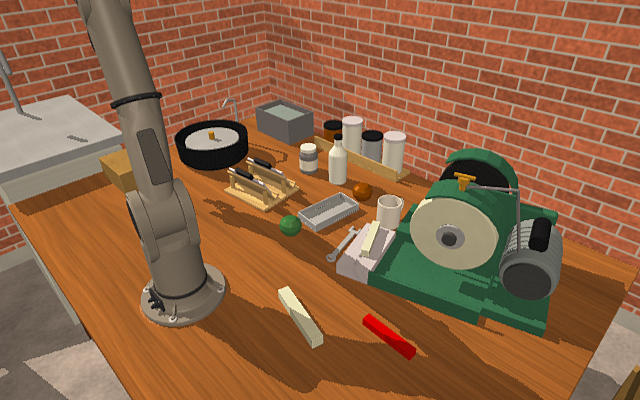

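Candidates for the dressing stick, as top-view pixels: the off-white stick on the deck (371,188), a larger off-white bar on the bench (383,293) and a red bar (442,258). I choose the deck one, because it is the smaller of the two that aren't red. The rack is at (212,195), the tray at (300,175) and the deck at (371,198).

```bash
python3 - <<'E'
from h import *
p,d,K,R,t=load('top0'); W=world(d,K,R,t)
a=cv2.resize(p[140:240,330:430],(400,400),interpolation=cv2.INTER_CUBIC)
b=cv2.resize(p[155:235,165:255],(400,356),interpolation=cv2.INTER_CUBIC)
p2,d2,K2,R2,t2=load('side0'); W2=world(d2,K2,R2,t2)
c=cv2.resize(p2[150:220,215:305],(400,311)); e=cv2.resize(p2[210:290,320:420],(400,320))
im=np.zeros((600,800,3),np.uint8); im[:280,:400]=0
im[:300,:300]=cv2.resize(a,(300,300)); im[:356,400:]=b; im[300:600,:375]=cv2.resize(e,(375,300)); im[356:600,400:714]=cv2.resize(c,(314,244))
cv2.imwrite('pics/crop1.png',im[:,:,::-1])
def rect(m,name,W):
    q=W[m][:, :2]; r=cv2.minAreaRect((q*1000).astype(np.float32)); print(name,m.sum(),'z',np.nanmedian(W[m][:,2]).round(4),np.round(r[0],1),np.round(r[1],1),round(r[2],1),'mean',(q.mean(0)*1000).round(1))
    print('  ',cv2.boxPoints(r).round(0).tolist())
def reg(shape,x0,x1,y0,y1):
    m=np.zeros(shape,bool); m[y0:y1,x0:x1]=1; return m
def big(m):
    n,l,s,_=cv2.connectedComponentsWithStats(m.astype(np.uint8)); return l==1+np.argmax(s[1:,4])
z=W[...,2]
with np.errstate(all='ignore'):
  rect(big(reg(z.shape,340,400,150,240)&(z>.056)&(z<.074)),'stick',W)
  sat=p.max(2).astype(int)-p.min(2)
  rect(big(reg(z.shape,335,405,150,245)&(z>.033)&(z<.074)&(sat<60)),'deck',W)
  rect(big(reg(z.shape,275,325,140,212)&(z>.016)&(z<.045)),'tray',W)
  rect(big(reg(z.shape,275,325,140,212)&(z>-.01)&(z<.012)&(sat<40)),'trayfloor',W)
  rect(big(reg(z.shape,170,255,160,235)&(z>.01)),'rack',W)
  blk=reg(z.shape,170,255,160,235)&(p.max(2)<60)&(z>.08)
  n,l,s,_=cv2.connectedComponentsWithStats(blk.astype(np.uint8))
  for i in range(1,n):
    if s[i,4]>15: rect(l==i,'bar',W)
  blk=reg(z.shape,215,305,150,220)&(p2.max(2)<60)&(W2[...,2]>.08)
  n,l,s,_=cv2.connectedComponentsWithStats(blk.astype(np.uint8))
  for i in range(1,n):
    if s[i,4]>15: rect(l==i,'sidebar',W2)
E
```

```text
stick 365 z 0.0643 [ 508.4 -257. ] [149.4  26.9] 26.7 mean [ 507.1 -257.7]
   [[436.0, -279.0], [448.0, -303.0], [581.0, -235.0], [569.0, -211.0]]
deck 2230 z 0.0407 [ 501.8 -284.2] [273.4 187.6] 0.2 mean [ 495.4 -273.2]
   [[365.0, -191.0], [366.0, -379.0], [639.0, -377.0], [638.0, -190.0]]
tray 306 z 0.0282 [558.3 -27.7] [100.3 200.8] 84.2 mean [560.7 -25.7]
   [[453.0, -68.0], [653.0, -88.0], [663.0, 12.0], [463.0, 32.0]]
trayfloor 1438 z 0.0044 [560.2 -27.8] [ 90.1 189.3] 84.2 mean [560.4 -27.8]
   [[461.0, -63.0], [650.0, -82.0], [659.0, 7.0], [471.0, 27.0]]
rack 3488 z 0.0378 [489.  265.2] [194.7 220.3] 6.1 mean [483.7 259.6]
   [[381.0, 364.0], [404.0, 145.0], [597.0, 166.0], [574.0, 385.0]]
sidebar 77 z 0.0882 [487.9 491.2] [18.1 82.5] 74.3 mean [478. 495.]
   [[446.0, 494.0], [525.0, 471.0], [530.0, 489.0], [451.0, 511.0]]
sidebar 79 z 0.1253 [497.  257.1] [20.1 79.1] 14.6 mean [497.7 250.2]
   [[477.0, 293.0], [497.0, 216.0], [517.0, 221.0], [497.0, 298.0]]
sidebar 79 z 0.1246 [404.8 245.6] [84.3 26.2] 88.9 mean [403.2 236.7]
   [[391.0, 204.0], [417.0, 203.0], [419.0, 287.0], [392.0, 288.0]]
```

View pics/crop1.png

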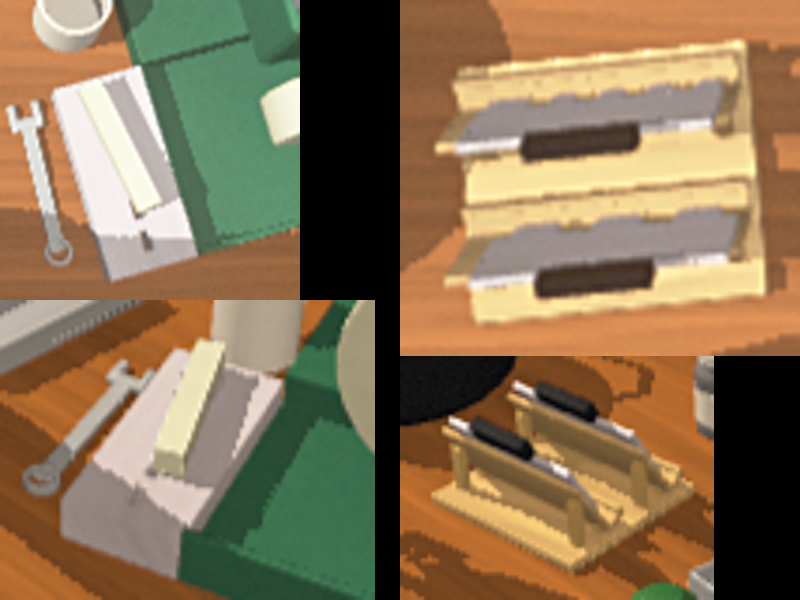

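```bash
python3 - <<'E'
from h import *
p,d,K,R,t=load('top0'); W=world(d,K,R,t); z=W[...,2]; pi=p.astype(int)
np.set_printoptions(suppress=True)
def proj(X): c=X@R.T+t; return (c[:,:2]/c[:,2:])*[K[0,0],K[1,1]]+[K[0,2],K[1,2]]
yaw=np.arctan2(21,193); Rz=np.array([[np.cos(yaw),-np.sin(yaw),0],[np.sin(yaw),np.cos(yaw),0],[0,0,1]])
O=np.array([.5064,.2671,0]); s,c=.5,.8660
ys=np.arange(-.110,.1101,.00275)
im=[]
for tx in(.048,-.048):
  rows=[]
  for h in np.arange(.119,0.0,-.00275):
    L=np.stack([np.full_like(ys,tx-s*h+.003*c),ys,np.full_like(ys,.026+c*h+.003*s)],1)
    uv=proj(L@Rz.T+O).astype(np.float32)
    rows.append(cv2.remap(p,uv[None,:,0],uv[None,:,1],cv2.INTER_LINEAR)[0])
    if abs(h-.0145)<.0015: print(tx,''.join('#' if a.max()-a.min()<45 else '.' for a in rows[-1].astype(int)))
  rows=np.array(rows); dark=rows.max(2)<75
  yy,xx=np.nonzero(dark[:12]); print('bar y extent',ys[np.percentile(xx,[3,50,97]).astype(int)], xx.mean()*.00275-.11,'h',.119-.00275*yy.mean())
  al=(rows.max(2).astype(int)-rows.min(2)<45)[20:30]; print('sheet cols',ys[np.where(al.mean(0)>.5)[0][[0,-1]]])
  im.append(cv2.resize(rows,None,fx=7,fy=6,interpolation=cv2.INTER_LINEAR))
cv2.imwrite('pics/guards.png',np.vstack(im)[:600,:,::-1])
m=np.zeros(z.shape,bool); m[155:240,335:400]=1
with np.errstate(all='ignore'): m&=(z>.034)&(z<.075)&(pi[...,1]-pi[...,0]<8)&(pi[...,0]-pi[...,2]<70)
m=cv2.morphologyEx(m.astype(np.uint8),cv2.MORPH_OPEN,np.ones((3,3)))
n,l,S,_=cv2.connectedComponentsWithStats(m); k=1+np.argmax(S[1:,4]); mm=l==k
# rays onto z=.04, stick pixels excluded from hull by z
q=W[mm&(z<.047)][:,:2]*1000
r=cv2.minAreaRect(q.astype(np.float32)); print('deck',S[k],r,np.median(W[mm&(z<.047)][:,2])); print(cv2.boxPoints(r).round())
cv2.imwrite('pics/deck.png',cv2.resize(np.where(mm[...,None],p,p//3)[140:240,330:430],(600,600))[:,:,::-1])
E
```

```text
0.048 .......#####........######.......#####........#####........##########............
bar y extent [-0.044    0.       0.03025] -0.002091755319148944 h 0.1056595744680851
sheet cols [-0.099   0.0825]
-0.048 .........############..........############..........############................
bar y extent [-0.04675 -0.00275  0.0275 ] -0.006130573248407642 h 0.10498726114649681
sheet cols [-0.10175  0.07975]
deck [ 349  163   46   70 1872] ((481.39678955078125, -266.6286315917969), (219.8190460205078, 100.85652923583984), 16.108678817749023) 0.03920427434837599
[[ 362. -249.]
 [ 390. -346.]
 [ 601. -285.]
 [ 573. -188.]]
```

View pics/guards.png

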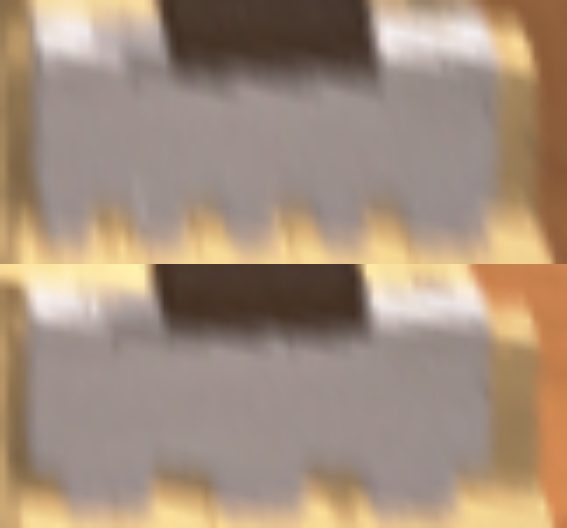

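View pics/deck.png

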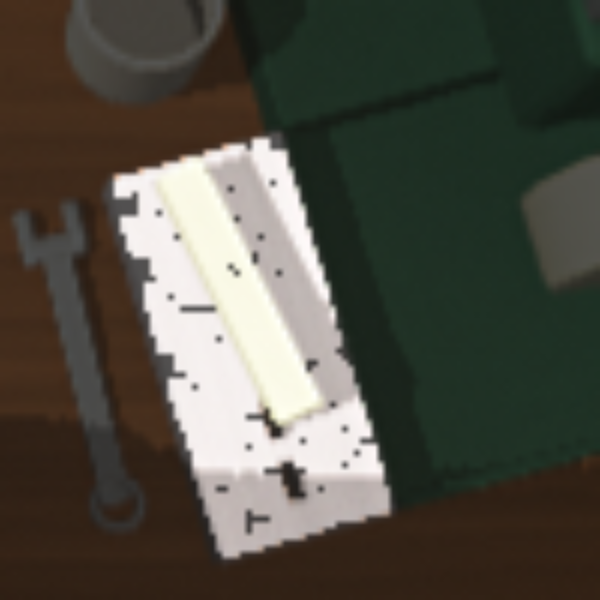

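The far guard (rectified view, top half) has five teeth, with its wide tooth at the rack's +y end. The near one has three teeth. The deck is centred on (371,198) and the stick runs from about (357,167) to (379,208).

```bash
cat > plan.py <<'E'
from h import *
import station
from scipy.spatial.transform import Rotation as Ro, Slerp
def cur():
    o=get_obs(); q=o['tool_rot']; return o,np.array(o['eef_pos']),Ro.from_quat(np.r_[q[1:],q[0]])
def down(a,tilt=None):  # tool pointing down, tool y at world angle a (deg)
    y=np.array([np.cos(np.radians(a)),np.sin(np.radians(a)),0]); z=np.array([0,0,-1.]); return Ro.from_matrix(np.stack([np.cross(y,z),y,z],1))
def lean(yaw,th): # tool z = -guard z, tool y = guard x
    c,s=np.cos(np.radians(th)),np.sin(np.radians(th)); g=Ro.from_euler('z',yaw,degrees=True)
    y=g.apply([c,0,s]); z=-g.apply([-s,0,c]); return Ro.from_matrix(np.stack([np.cross(y,z),y,z],1))
def plan(legs):  # [(pos,R,n)]
    o,p,r=cur(); print('t',round(o['t'],2),'pos',p.round(4),'q',np.round(o['q'],2))
    for P,T,n in legs:
        P=np.array(P); T=T or r; rv=(r.inv()*T).as_rotvec(); 
        for i in range(n):
            d=r.inv().apply((P-p)/n)
            print('{'+','.join(f'"{k}":{v}' for k,v in zip(('dx','dy','dz','wx','wy','wz'),[*d.round(4),*np.degrees(rv/n).round(2)]) if v)+'}',end=',')
            r=r*Ro.from_rotvec(rv/n); p=p+(P-p)/n if False else p
        p=P; r=T; print()
E
python3 - <<'E'
from plan import *
print([k for k in dir(station) if not k.startswith('_')], getattr(station,'finger_overhang',None))
plan([((.45,.40,.30),down(72.3-65),7),((.508,-.257,.30),down(-62.9),13),((.508,-.257,.12),None,3)])
E
```

```text
['PlanningError', 'calibration', 'finger_overhang', 'get_obs', 'hand_in', 'read_camera'] 0.025
t 0.1 pos [0.205  0.6426 0.2554] q [-1.37  0.48  0.02  1.56 -0.01  1.11 -0.08]
{"dx":-0.0439,"dy":-0.0224,"dz":-0.0063,"wx":-0.01,"wy":0.01,"wz":9.29},{"dx":-0.0469,"dy":-0.015,"dz":-0.0063,"wx":-0.01,"wy":0.01,"wz":9.29},{"dx":-0.0487,"dy":-0.0072,"dz":-0.0063,"wx":-0.01,"wy":0.01,"wz":9.29},{"dx":-0.0493,"dy":0.0007,"dz":-0.0064,"wx":-0.01,"wy":0.01,"wz":9.29},{"dx":-0.0485,"dy":0.0087,"dz":-0.0064,"wx":-0.01,"wy":0.01,"wz":9.29},{"dx":-0.0465,"dy":0.0164,"dz":-0.0064,"wx":-0.01,"wy":0.01,"wz":9.29},{"dx":-0.0432,"dy":0.0236,"dz":-0.0064,"wx":-0.01,"wy":0.01,"wz":9.29},
{"dx":-0.0507,"dy":-0.002,"wz":5.4},{"dx":-0.0507,"dy":0.0028,"wz":5.4},{"dx":-0.0502,"dy":0.0075,"wz":5.4},{"dx":-0.0492,"dy":0.0122,"wz":5.4},{"dx":-0.0479,"dy":0.0168,"wz":5.4},{"dx":-0.0461,"dy":0.0212,"wz":5.4},{"dx":-0.0439,"dy":0.0255,"wz":5.4},{"dx":-0.0413,"dy":0.0295,"wz":5.4},{"dx":-0.0383,"dy":0.0332,"wz":5.4},{"dx":-0.035,"dy":0.0367,"wz":5.4},{"dx":-0.0314,"dy":0.0398,"wz":5.4},{"dx":-0.0275,"dy":0.0426,"wz":5.4},{"dx":-0.0234,"dy":0.045,"wz":5.4},
{"dz":0.06},{"dz":0.06},{"dz":0.06},
```

Emit:
drive_tool(increments=[{"dx": -0.044,"dy": -0.022,"dz": -0.0065,"wz": 9.3},{"dx": -0.047,"dy": -0.015,"dz": -0.0065,"wz": 9.3},{"dx": -0.0487,"dy": -0.007,"dz": -0.0065,"wz": 9.3},{"dx": -0.0493,"dy": 0.0007,"dz": -0.0065,"wz": 9.3},{"dx": -0.0485,"dy": 0.0087,"dz": -0.0065,"wz": 9.3},{"dx": -0.0465,"dy": 0.0164,"dz": -0.0065,"wz": 9.3},{"dx": -0.0432,"dy": 0.0236,"dz": -0.0065,"wz": 9.3},{"dx": -0.0507,"dy": -0.002,"wz": 5.4},{"dx": -0.0507,"dy": 0.0028,"wz": 5.4},{"dx": -0.05,"dy": 0.0075,"wz": 5.4},{"dx": -0.049,"dy": 0.012,"wz": 5.4},{"dx": -0.048,"dy": 0.017,"wz": 5.4},{"dx": -0.046,"dy": 0.021,"wz": 5.4},{"dx": -0.044,"dy": 0.0255,"wz": 5.4},{"dx": -0.041,"dy": 0.0295,"wz": 5.4},{"dx": -0.038,"dy": 0.033,"wz": 5.4},{"dx": -0.035,"dy": 0.037,"wz": 5.4},{"dx": -0.031,"dy": 0.04,"wz": 5.4},{"dx": -0.0275,"dy": 0.0425,"wz": 5.4},{"dx": -0.023,"dy": 0.045,"wz": 5.4,"claw": 0.05}])

```text
schema error: expected keys claw, dx, dy, dz, wx, wy, wz
```

```bash
python3 - <<'E'
from plan import *
plan([((.508,-.257,.12),down(-62.9),4),((.508,-.257,.069),None,2)])
print(get_obs()['joint_vel'].round(2))
E
```

```text
t 0.1 pos [0.205  0.6426 0.2554] q [-1.37  0.48  0.02  1.56 -0.01  1.11 -0.08]
{"dx":-0.1405,"dy":-0.1912,"dz":0.0342,"wx":-0.01,"wy":0.03,"wz":33.8},{"dx":-0.2231,"dy":-0.0807,"dz":0.0341,"wx":-0.01,"wy":0.03,"wz":33.8},{"dx":-0.2303,"dy":0.0571,"dz":0.0339,"wx":-0.01,"wy":0.03,"wz":33.8},{"dx":-0.1597,"dy":0.1756,"dz":0.0339,"wx":-0.01,"wy":0.03,"wz":33.8},
{"dz":0.0255},{"dz":0.0255},
[-0. -0. -0. -0. -0. -0. -0.]
```

Emit:
drive_tool(increments=[{"claw": 0.085,"dx": -0.044,"dy": -0.022,"dz": -0.0065,"wx": 0,"wy": 0,"wz": 9.3},{"claw": 0.085,"dx": -0.047,"dy": -0.015,"dz": -0.0065,"wx": 0,"wy": 0,"wz": 9.3},{"claw": 0.085,"dx": -0.0487,"dy": -0.007,"dz": -0.0065,"wx": 0,"wy": 0,"wz": 9.3},{"claw": 0.085,"dx": -0.0493,"dy": 0.0007,"dz": -0.0065,"wx": 0,"wy": 0,"wz": 9.3},{"claw": 0.085,"dx": -0.0485,"dy": 0.0087,"dz": -0.0065,"wx": 0,"wy": 0,"wz": 9.3},{"claw": 0.085,"dx": -0.0465,"dy": 0.0164,"dz": -0.0065,"wx": 0,"wy": 0,"wz": 9.3},{"claw": 0.085,"dx": -0.0432,"dy": 0.0236,"dz": -0.0065,"wx": 0,"wy": 0,"wz": 9.3},{"claw": 0.05,"dx": -0.0507,"dy": -0.002,"dz": 0,"wx": 0,"wy": 0,"wz": 5.4},{"claw": 0.05,"dx": -0.0507,"dy": 0.0028,"dz": 0,"wx": 0,"wy": 0,"wz": 5.4},{"claw": 0.05,"dx": -0.05,"dy": 0.0075,"dz": 0,"wx": 0,"wy": 0,"wz": 5.4},{"claw": 0.05,"dx": -0.049,"dy": 0.012,"dz": 0,"wx": 0,"wy": 0,"wz": 5.4},{"claw": 0.05,"dx": -0.048,"dy": 0.017,"dz": 0,"wx": 0,"wy": 0,"wz": 5.4},{"claw": 0.05,"dx": -0.046,"dy": 0.021,"dz": 0,"wx": 0,"wy": 0,"wz": 5.4},{"claw": 0.05,"dx": -0.044,"dy": 0.0255,"dz": 0,"wx": 0,"wy": 0,"wz": 5.4},{"claw": 0.05,"dx": -0.041,"dy": 0.0295,"dz": 0,"wx": 0,"wy": 0,"wz": 5.4},{"claw": 0.05,"dx": -0.038,"dy": 0.033,"dz": 0,"wx": 0,"wy": 0,"wz": 5.4},{"claw": 0.05,"dx": -0.035,"dy": 0.037,"dz": 0,"wx": 0,"wy": 0,"wz": 5.4},{"claw": 0.05,"dx": -0.031,"dy": 0.04,"dz": 0,"wx": 0,"wy": 0,"wz": 5.4},{"claw": 0.05,"dx": -0.0275,"dy": 0.0425,"dz": 0,"wx": 0,"wy": 0,"wz": 5.4},{"claw": 0.05,"dx": -0.023,"dy": 0.045,"dz": 0,"wx": 0,"wy": 0,"wz": 5.4}])

```text
t: 2.6
eef_pos: [0.5081, -0.2564, 0.3015]
tool_rot: [-0.0, 0.973, 0.232, -0.0]
contact_force: [0.7, -0.1, -0.5]
gripper_width: 0.584
grasp_force: 0.0
```

```bash
python3 - <<'E'
from plan import *
plan([((.508,-.257,.12),down(-62.9),4),((.508,-.257,.069),None,2)])
print(get_obs()['joint_vel'].round(2))
E
```

```text
t 2.6 pos [ 0.5081 -0.2564  0.3015] q [-0.32  0.35  0.88  1.8  -0.29  1.13 -0.45]
{"dx":-0.0001,"dy":0.0002,"dz":0.0454,"wx":-0.01,"wz":-0.06},{"dx":-0.0001,"dy":0.0001,"dz":0.0454,"wx":-0.01,"wz":-0.06},{"dx":-0.0001,"dy":0.0001,"dz":0.0454,"wx":-0.01,"wz":-0.06},{"dx":-0.0001,"dy":0.0001,"dz":0.0454,"wx":-0.01,"wz":-0.06},
{"dz":0.0255},{"dz":0.0255},
[ 0.79  0.52  0.15 -0.45 -0.45  0.17  0.27]
```

Emit:
drive_tool(increments=[{"claw": 0.05,"dx": 0,"dy": 0,"dz": 0.045,"wx": 0,"wy": 0,"wz": 0},{"claw": 0.05,"dx": 0,"dy": 0,"dz": 0.045,"wx": 0,"wy": 0,"wz": 0},{"claw": 0.05,"dx": 0,"dy": 0,"dz": 0.045,"wx": 0,"wy": 0,"wz": 0},{"claw": 0.05,"dx": 0,"dy": 0,"dz": 0.045,"wx": 0,"wy": 0,"wz": 0},{"claw": 0.05,"dx": 0,"dy": 0,"dz": 0.03,"wx": 0,"wy": 0,"wz": 0},{"claw": 0.05,"dx": 0,"dy": 0,"dz": 0.0215,"wx": 0,"wy": 0,"wz": 0},{"claw": 0.05,"dx": 0,"dy": 0,"dz": 0,"wx": 0,"wy": 0,"wz": 0},{"claw": 0.015,"dx": 0,"dy": 0,"dz": 0,"wx": 0,"wy": 0,"wz": 0},{"claw": 0.015,"dx": 0,"dy": 0,"dz": 0,"wx": 0,"wy": 0,"wz": 0},{"claw": 0.015,"dx": 0,"dy": 0,"dz": 0,"wx": 0,"wy": 0,"wz": 0},{"claw": 0.015,"dx": 0,"dy": 0,"dz": 0,"wx": 0,"wy": 0,"wz": 0},{"claw": 0.015,"dx": 0,"dy": 0,"dz": 0,"wx": 0,"wy": 0,"wz": 0}], newtons=40)

```text
t: 4.1
eef_pos: [0.509, -0.2558, 0.0716]
tool_rot: [0.001, 0.972, 0.233, 0.001]
contact_force: [-0.8, -0.5, 6.3]
gripper_width: 0.288
grasp_force: 41.2
```

```bash
python3 - <<'E'
from plan import *
o,p,r=cur(); print(p.round(4), np.round(o['joint_vel'],2), o['grasp_force'],o['gripper_width']*85.4)
plan([((.508,-.257,.18),None,3),((.559,-.028,.18),down(-95.8),6),((.559,-.028,.075),None,3),((.559,-.028,.036),None,3)])
E
```

```text
[ 0.509  -0.2558  0.0716] [ 0.  0. -0.  0. -0.  0. -0.] 41.241281032562256 24.611811594020416
t 4.1 pos [ 0.509  -0.2558  0.0716] q [-0.12  0.64  0.64  1.98 -0.58  0.71 -0.22]
{"dx":-0.0004,"dy":0.0003,"dz":-0.0361},{"dx":-0.0004,"dy":0.0003,"dz":-0.0361},{"dx":-0.0004,"dy":0.0003,"dz":-0.0361},
{"dx":0.0249,"dy":-0.0301,"wx":0.01,"wy":-0.02,"wz":5.47},{"dx":0.0219,"dy":-0.0324,"wx":0.01,"wy":-0.02,"wz":5.47},{"dx":0.0187,"dy":-0.0343,"wx":0.01,"wy":-0.02,"wz":5.47},{"dx":0.0154,"dy":-0.036,"wx":0.01,"wy":-0.02,"wz":5.47},{"dx":0.0119,"dy":-0.0373,"wx":0.01,"wy":-0.02,"wz":5.47},{"dx":0.0083,"dy":-0.0382,"wx":0.01,"wy":-0.02,"wz":5.47},
{"dz":0.035},{"dz":0.035},{"dz":0.035},
{"dz":0.013},{"dz":0.013},{"dz":0.013},
```

Emit:
drive_tool(increments=[{"claw": 0.015,"dx": 0,"dy": 0,"dz": -0.03,"wx": 0,"wy": 0,"wz": 0},{"claw": 0.015,"dx": 0,"dy": 0,"dz": -0.04,"wx": 0,"wy": 0,"wz": 0},{"claw": 0.015,"dx": 0,"dy": 0,"dz": -0.04,"wx": 0,"wy": 0,"wz": 0},{"claw": 0.015,"dx": 0.0249,"dy": -0.03,"dz": 0,"wx": 0,"wy": 0,"wz": 5.5},{"claw": 0.015,"dx": 0.0219,"dy": -0.0324,"dz": 0,"wx": 0,"wy": 0,"wz": 5.5},{"claw": 0.015,"dx": 0.0187,"dy": -0.0343,"dz": 0,"wx": 0,"wy": 0,"wz": 5.5},{"claw": 0.015,"dx": 0.0154,"dy": -0.036,"dz": 0,"wx": 0,"wy": 0,"wz": 5.5},{"claw": 0.015,"dx": 0.012,"dy": -0.0373,"dz": 0,"wx": 0,"wy": 0,"wz": 5.5},{"claw": 0.015,"dx": 0.0083,"dy": -0.0382,"dz": 0,"wx": 0,"wy": 0,"wz": 5.5},{"claw": 0.015,"dx": 0,"dy": 0,"dz": 0,"wx": 0,"wy": 0,"wz": 0},{"claw": 0.015,"dx": 0,"dy": 0,"dz": 0,"wx": 0,"wy": 0,"wz": 0}])

```text
t: 5.48
eef_pos: [0.559, -0.0265, 0.1802]
tool_rot: [0.0, 0.999, -0.052, -0.0]
contact_force: [0.4, -0.3, -2.6]
gripper_width: 0.282
grasp_force: 40.1
```

```bash
python3 - <<'E'
from plan import *
plan([((.559,-.028,.075),down(-95.8),3),((.559,-.028,.038),None,3)])
p,d,K,R,t=snap('top','top1'); W=world(d,K,R,t); s=snap('side','side1')[0]
im=np.vstack([cv2.resize(p[130:240,250:430],(490,300)),cv2.resize(s[170:290,270:460],(475,300)).copy()[:, :475] if False else cv2.resize(s[170:290,270:460],(490,300))])
cv2.imwrite('pics/v1.png',im[:,:,::-1])
E
```

```text
t 5.47 pos [ 0.559  -0.0265  0.1802] q [-0.76  0.54  0.95  1.95 -0.55  0.93 -1.21]
{"dx":0.0001,"dy":0.0005,"dz":0.0351,"wx":0.01,"wy":0.01,"wz":-0.05},{"dx":0.0001,"dy":0.0005,"dz":0.0351,"wx":0.01,"wy":0.01,"wz":-0.05},{"dy":0.0005,"dz":0.0351,"wx":0.01,"wy":0.01,"wz":-0.05},
{"dz":0.0123},{"dz":0.0123},{"dz":0.0123},
```

View pics/v1.png

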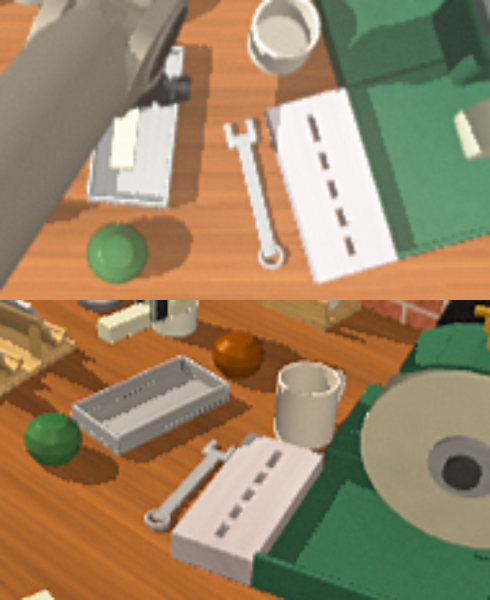

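The stick is held over the tray (upper half), aligned with it. All five slots are now clear, with the wide one at the far end near (313,127).

Emit:
drive_tool(increments=[{"claw": 0.015,"dx": 0,"dy": 0.0015,"dz": 0.035,"wx": 0,"wy": 0,"wz": 0},{"claw": 0.015,"dx": 0,"dy": 0,"dz": 0.035,"wx": 0,"wy": 0,"wz": 0},{"claw": 0.015,"dx": 0,"dy": 0,"dz": 0.035,"wx": 0,"wy": 0,"wz": 0},{"claw": 0.015,"dx": 0,"dy": 0,"dz": 0.02,"wx": 0,"wy": 0,"wz": 0},{"claw": 0.015,"dx": 0,"dy": 0,"dz": 0.01,"wx": 0,"wy": 0,"wz": 0},{"claw": 0.015,"dx": 0,"dy": 0,"dz": 0.005,"wx": 0,"wy": 0,"wz": 0},{"claw": 0.015,"dx": 0,"dy": 0,"dz": 0.002,"wx": 0,"wy": 0,"wz": 0},{"claw": 0.015,"dx": 0,"dy": 0,"dz": 0.0,"wx": 0,"wy": 0,"wz": 0}])

```text
t: 6.58
eef_pos: [0.5599, -0.0277, 0.0389]
tool_rot: [-0.0, 0.999, -0.052, 0.0]
contact_force: [0.6, -0.1, -3.2]
gripper_width: 0.284
grasp_force: 40.0
```

```bash
python3 - <<'E'
from plan import *
p,d,K,R,t=load('top1'); W=world(d,K,R,t); g=p.astype(int).sum(2)
o,P,r=cur(); print(P.round(4),np.round(o['contact_force'],1))
# slots: dark pixels on deck, ray onto z=.04
C=-R.T@t
def ray(u,v,z): k=R.T@np.array([(u-K[0,2])/K[0,0],(v-K[1,2])/K[1,1],1]); return C+k*(z-C[2])/k[2]
loc=[-78,-42,-6,30,72]
def T(y): a=np.radians(16.1); return np.array([481.4+y*np.cos(a),-266.6+y*np.sin(a),40])
for y in loc:
    X=T(y)/1000; c=R@X+t; u,v=c[0]/c[2]*K[0,0]+K[0,2],c[1]/c[2]*K[1,1]+K[1,2]
    iu,iv=int(round(u)),int(round(v)); w=6
    sub=g[iv-w:iv+w+1,iu-w:iu+w+1]; wt=np.clip(np.percentile(sub,60)-60-sub,0,None).astype(float)
    yy,xx=np.mgrid[iv-w:iv+w+1,iu-w:iu+w+1]
    X2=ray((xx*wt).sum()/wt.sum(),(yy*wt).sum()/wt.sum(),.04); print(y,((X2-X)*1000).round(1),(X2*1000).round(1),int(wt.sum()))
E
```

```text
[ 0.5599 -0.0277  0.0389] [ 0.6 -0.1 -3.2]
-78 [-1.5  0.3  0. ] [ 405.  -287.9   40. ] 4820
-42 [-1.4  0.1  0. ] [ 439.6 -278.2   40. ] 4973
-6 [-1.4  0.3  0. ] [ 474.2 -268.    40. ] 4844
30 [-1.4  0.4  0. ] [ 508.8 -257.9   40. ] 4429
72 [-1.6  0.4  0. ] [ 549.  -246.2   40. ] 7123
```

Emit:
drive_tool(increments=[{"claw": 0.015,"dx": 0,"dy": 0,"dz": 0.0015,"wx": 0,"wy": 0,"wz": 0},{"claw": 0.015,"dx": 0,"dy": 0,"dz": 0.001,"wx": 0,"wy": 0,"wz": 0},{"claw": 0.015,"dx": 0,"dy": 0,"dz": 0,"wx": 0,"wy": 0,"wz": 0},{"claw": 0.04,"dx": 0,"dy": 0,"dz": 0,"wx": 0,"wy": 0,"wz": 0},{"claw": 0.04,"dx": 0,"dy": 0,"dz": 0,"wx": 0,"wy": 0,"wz": 0},{"claw": 0.04,"dx": 0,"dy": 0,"dz": 0,"wx": 0,"wy": 0,"wz": 0},{"claw": 0.04,"dx": 0,"dy": 0,"dz": -0.01,"wx": 0,"wy": 0,"wz": 0},{"claw": 0.04,"dx": 0,"dy": 0,"dz": -0.03,"wx": 0,"wy": 0,"wz": 0},{"claw": 0.04,"dx": 0,"dy": 0,"dz": -0.06,"wx": 0,"wy": 0,"wz": 0},{"claw": 0.04,"dx": 0,"dy": 0,"dz": -0.06,"wx": 0,"wy": 0,"wz": 0},{"claw": 0.04,"dx": 0,"dy": 0,"dz": -0.06,"wx": 0,"wy": 0,"wz": 0}])

```text
t: 7.95
eef_pos: [0.5591, -0.028, 0.2582]
tool_rot: [-0.0, 0.999, -0.053, 0.0]
contact_force: [1.7, 0.3, 0.5]
gripper_width: 0.47
grasp_force: 0.0
```

```bash
python3 - <<'E'
from plan import *
# guard: offset -7 mm along rack y
a=np.radians(6.2); ex=np.array([np.cos(a),np.sin(a),0]); ey=np.array([-np.sin(a),np.cos(a),0]); O=np.array([.5064,.2671,0])
tip=O+.048*ex-.007*ey+[0,0,.026]; gz=-.5*ex+[0,0,.866]
bar=tip+.107*gz; print('bar',bar.round(4)); T=lean(6.2,30)
tcp=bar+.009*gz
print('tcp',tcp.round(4))
pre=tcp+.12*gz
plan([((.48,.12,.29),lean(-40,20),8),(pre,T,8),(tcp,None,6)])
p,d,K,R,t=snap('top','top2'); W=world(d,K,R,t); z=W[...,2]
m=np.zeros(z.shape,bool); m[140:212,275:325]=1
m&=(z>.022)&(z<.04)&(p[...,0].astype(int)-p[...,2]>20)
q=W[m]; print(m.sum(),q.mean(0).round(4),cv2.minAreaRect((q[:,:2]*1000).astype(np.float32)))
E
```

```text
bar [0.5017 0.2595 0.1187]
tcp [0.4972 0.2591 0.1265]
t 7.95 pos [ 0.5591 -0.028   0.2582] q [-0.85  0.45  1.05  1.88 -0.45  1.07 -1.29]
{"dx":-0.0118,"dy":-0.0174,"dz":-0.004,"wx":-2.3,"wy":1.22,"wz":-6.93},{"dx":-0.0095,"dy":-0.0185,"dz":-0.0049,"wx":-2.3,"wy":1.22,"wz":-6.93},{"dx":-0.0071,"dy":-0.0193,"dz":-0.0059,"wx":-2.3,"wy":1.22,"wz":-6.93},{"dx":-0.0046,"dy":-0.0197,"dz":-0.0068,"wx":-2.3,"wy":1.22,"wz":-6.93},{"dx":-0.0021,"dy":-0.0198,"dz":-0.0076,"wx":-2.3,"wy":1.22,"wz":-6.93},{"dx":0.0005,"dy":-0.0196,"dz":-0.0084,"wx":-2.3,"wy":1.22,"wz":-6.93},{"dx":0.003,"dy":-0.019,"dz":-0.0092,"wx":-2.3,"wy":1.22,"wz":-6.93},{"dx":0.0055,"dy":-0.0181,"dz":-0.0098,"wx":-2.3,"wy":1.22,"wz":-6.93},
{"dx":0.0093,"dy":-0.0164,"dz":0.002,"wx":-1.18,"wy":2.44,"wz":-5.24},{"dx":0.0107,"dy":-0.0155,"dz":0.0021,"wx":-1.18,"wy":2.44,"wz":-5.24},{"dx":0.0119,"dy":-0.0145,"dz":0.0022,"wx":-1.18,"wy":2.44,"wz":-5.24},{"dx":0.0131,"dy":-0.0134,"dz":0.0025,"wx":-1.18,"wy":2.44,"wz":-5.24},{"dx":0.0142,"dy":-0.0122,"dz":0.0028,"wx":-1.18,"wy":2.44,"wz":-5.24},{"dx":0.0151,"dy":-0.0109,"dz":0.0032,"wx":-1.18,"wy":2.44,"wz":-5.24},{"dx":0.0159,"dy":-0.0096,"dz":0.0036,"wx":-1.18,"wy":2.44,"wz":-5.24},{"dx":0.0166,"dy":-0.0082,"dz":0.0041,"wx":-1.18,"wy":2.44,"wz":-5.24},
{"dz":0.02},{"dz":0.02},{"dz":0.02},{"dz":0.02},{"dz":0.02},{"dz":0.02},
58 [ 0.5353 -0.0318  0.0285] ((544.6846923828125, -26.743568420410156), (99.67274475097656, 225.02566528320312), 83.95092010498047)
```

Emit:
drive_tool(increments=[{"claw": 0.04,"dx": -0.0118,"dy": -0.0174,"dz": -0.004,"wx": -2.3,"wy": 1.22,"wz": -6.93},{"claw": 0.04,"dx": -0.0095,"dy": -0.0185,"dz": -0.0049,"wx": -2.3,"wy": 1.22,"wz": -6.93},{"claw": 0.04,"dx": -0.0071,"dy": -0.0193,"dz": -0.0059,"wx": -2.3,"wy": 1.22,"wz": -6.93},{"claw": 0.04,"dx": -0.0046,"dy": -0.0197,"dz": -0.0068,"wx": -2.3,"wy": 1.22,"wz": -6.93},{"claw": 0.04,"dx": -0.0021,"dy": -0.0198,"dz": -0.0076,"wx": -2.3,"wy": 1.22,"wz": -6.93},{"claw": 0.04,"dx": 0.0005,"dy": -0.0196,"dz": -0.0084,"wx": -2.3,"wy": 1.22,"wz": -6.93},{"claw": 0.04,"dx": 0.003,"dy": -0.019,"dz": -0.0092,"wx": -2.3,"wy": 1.22,"wz": -6.93},{"claw": 0.04,"dx": 0.0055,"dy": -0.0181,"dz": -0.0098,"wx": -2.3,"wy": 1.22,"wz": -6.93},{"claw": 0.04,"dx": 0.0093,"dy": -0.0164,"dz": 0.002,"wx": -1.18,"wy": 2.44,"wz": -5.24},{"claw": 0.04,"dx": 0.0107,"dy": -0.0155,"dz": 0.0021,"wx": -1.18,"wy": 2.44,"wz": -5.24},{"claw": 0.04,"dx": 0.0119,"dy": -0.0145,"dz": 0.0022,"wx": -1.18,"wy": 2.44,"wz": -5.24},{"claw": 0.04,"dx": 0.0131,"dy": -0.0134,"dz": 0.0025,"wx": -1.18,"wy": 2.44,"wz": -5.24},{"claw": 0.04,"dx": 0.0142,"dy": -0.0122,"dz": 0.0028,"wx": -1.18,"wy": 2.44,"wz": -5.24},{"claw": 0.04,"dx": 0.0151,"dy": -0.0109,"dz": 0.0032,"wx": -1.18,"wy": 2.44,"wz": -5.24},{"claw": 0.04,"dx": 0.0159,"dy": -0.0096,"dz": 0.0036,"wx": -1.18,"wy": 2.44,"wz": -5.24},{"claw": 0.04,"dx": 0.0166,"dy": -0.0082,"dz": 0.0041,"wx": -1.18,"wy": 2.44,"wz": -5.24},{"claw": 0.04,"dx": 0,"dy": 0,"dz": 0,"wx": 0,"wy": 0,"wz": 0},{"claw": 0.04,"dx": 0,"dy": 0,"dz": 0,"wx": 0,"wy": 0,"wz": 0}])

```text
t: 10.25
eef_pos: [0.4384, 0.2521, 0.2284]
tool_rot: [0.173, 0.646, 0.718, 0.192]
contact_force: [0.3, -0.6, -0.1]
gripper_width: 0.468
grasp_force: 0.0
```

```bash
python3 - <<'E'
from plan import *
a=np.radians(6.2); ex=np.array([np.cos(a),np.sin(a),0]); ey=np.array([-np.sin(a),np.cos(a),0]); O=np.array([.5064,.2671,0])
tip=O+.048*ex-.007*ey+[0,0,.026]; gz=-.5*ex+[0,0,.866]; T=lean(6.2,30); tcp=tip+.117*gz
plan([(tcp+.04*gz,T,4),(tcp,None,3)])
for n in('side','top'):
    s=snap(n,n+'3')
p=load('side3')[0]; q,d,K,R,t=load('top3'); W=world(d,K,R,t); z=W[...,2]
m=np.zeros(z.shape,bool); m[140:212,275:325]=1
m&=(z>.022)&(z<.04)&(q[...,0].astype(int)-q[...,2]>20)
n,l,S,_=cv2.connectedComponentsWithStats(m.astype(np.uint8)); w=W[l==1+np.argmax(S[1:,4])]; print(len(w),w.mean(0).round(4),cv2.minAreaRect((w[:,:2]*1000).astype(np.float32)))
im=np.vstack([cv2.resize(p[130:240,210:370],(436,300)),cv2.resize(q[130:240,160:320],(436,300))])
cv2.imwrite('pics/v3.png',im[:,:,::-1])
E
```

```text
t 10.25 pos [0.4384 0.2521 0.2284] q [-1.87  0.06  1.09  2.34  0.67  0.44 -1.25]
{"dx":0.0002,"dy":0.0001,"dz":0.0192,"wx":-0.01,"wy":0.02,"wz":-0.03},{"dx":0.0002,"dy":0.0001,"dz":0.0192,"wx":-0.01,"wy":0.02,"wz":-0.03},{"dx":0.0002,"dy":0.0001,"dz":0.0192,"wx":-0.01,"wy":0.02,"wz":-0.03},{"dx":0.0001,"dy":0.0001,"dz":0.0192,"wx":-0.01,"wy":0.02,"wz":-0.03},
{"dz":0.0133},{"dz":0.0133},{"dz":0.0133},
51 [ 0.527  -0.0231  0.0297] ((527.58251953125, -23.416059494018555), (24.792579650878906, 21.787954330444336), 79.73714447021484)
```

View pics/v3.png

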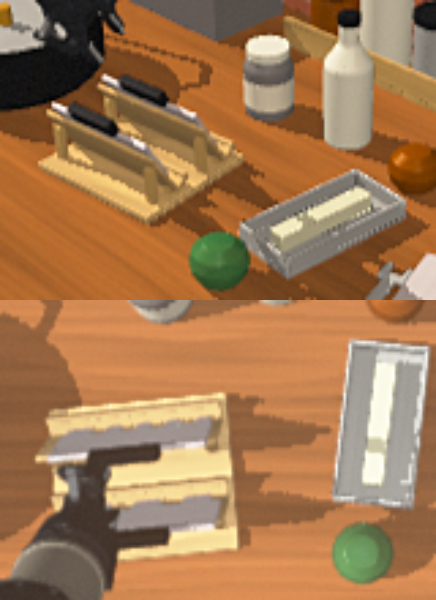

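```bash
python3 - <<'E'
from plan import *
for n in('side3','top3'):
    p,d,K,R,t=load(n)
    for X in([.4384,.2521,.2284],[.451,.253,.207],[.5017,.2595,.1187]):
        c=R@np.array(X)+t; print(n,X,(c[0]/c[2]*K[0,0]+K[0,2]).round(),(c[1]/c[2]*K[1,1]+K[1,2]).round())
E
```

```text
side3 [0.4384, 0.2521, 0.2284] 246.0 142.0
side3 [0.451, 0.253, 0.207] 250.0 147.0
side3 [0.5017, 0.2595, 0.1187] 262.0 163.0
top3 [0.4384, 0.2521, 0.2284] 197.0 203.0
top3 [0.451, 0.253, 0.207] 199.0 199.0
top3 [0.5017, 0.2595, 0.1187] 206.0 186.0
```

The stick lies in the tray at (380,425), in the lower half of the picture. The gripper is poised above the far bar, whose predicted pixel matches.

Emit:
drive_tool(increments=[{"claw": 0.04,"dx": 0.0005,"dy": 0.0002,"dz": 0.02,"wx": 0,"wy": 0,"wz": 0},{"claw": 0.04,"dx": 0,"dy": 0,"dz": 0.02,"wx": 0,"wy": 0,"wz": 0},{"claw": 0.04,"dx": 0,"dy": 0,"dz": 0.02,"wx": 0,"wy": 0,"wz": 0},{"claw": 0.04,"dx": 0,"dy": 0,"dz": 0.02,"wx": 0,"wy": 0,"wz": 0},{"claw": 0.04,"dx": 0,"dy": 0,"dz": 0.016,"wx": 0,"wy": 0,"wz": 0},{"claw": 0.04,"dx": 0,"dy": 0,"dz": 0.012,"wx": 0,"wy": 0,"wz": 0},{"claw": 0.04,"dx": 0,"dy": 0,"dz": 0.009,"wx": 0,"wy": 0,"wz": 0},{"claw": 0.04,"dx": 0,"dy": 0,"dz": 0,"wx": 0,"wy": 0,"wz": 0},{"claw": 0.04,"dx": 0,"dy": 0,"dz": 0,"wx": 0,"wy": 0,"wz": 0}])

```text
t: 11.48
eef_pos: [0.4964, 0.2593, 0.1272]
tool_rot: [0.173, 0.645, 0.719, 0.192]
contact_force: [-0.3, -0.1, -0.2]
gripper_width: 0.467
grasp_force: 0.0
```

Emit:
drive_tool(increments=[{"claw": 0.02,"dx": 0,"dy": 0,"dz": 0,"wx": 0,"wy": 0,"wz": 0},{"claw": 0.01,"dx": 0,"dy": 0,"dz": 0,"wx": 0,"wy": 0,"wz": 0},{"claw": 0.01,"dx": 0,"dy": 0,"dz": 0,"wx": 0,"wy": 0,"wz": 0},{"claw": 0.01,"dx": 0,"dy": 0,"dz": 0,"wx": 0,"wy": 0,"wz": 0},{"claw": 0.01,"dx": 0,"dy": 0,"dz": 0,"wx": 0,"wy": 0,"wz": 0}], newtons=60)

```text
t: 12.1
eef_pos: [0.4967, 0.2599, 0.1277]
tool_rot: [0.173, 0.645, 0.719, 0.193]
contact_force: [-0.3, -0.2, 5.9]
gripper_width: 0.174
grasp_force: 58.7
```

```bash
python3 - <<'E'
from plan import *
a=np.radians(6.2); ex=np.array([np.cos(a),np.sin(a),0]); gz=-.5*ex+[0,0,.866]
o,p,r=cur(); print(o['gripper_width']*85.4,o['grasp_force'],np.round(o['contact_force'],1))
plan([(p+.09*gz,None,6),(p+.09*gz+[0.06,-.05,.12],None,4)])
E
```

```text
14.8569653144745 58.71424913406372 [-0.3 -0.2  5.9]
t 12.1 pos [0.4967 0.2599 0.1277] q [-1.13  0.37  0.43  2.3   1.1   0.17 -1.7 ]
{"dz":-0.015},{"dz":-0.015},{"dz":-0.015},{"dz":-0.015},{"dz":-0.015},{"dz":-0.015},
{"dx":-0.0141,"dy":0.0268,"dz":-0.0192},{"dx":-0.0141,"dy":0.0268,"dz":-0.0192},{"dx":-0.0141,"dy":0.0268,"dz":-0.0192},{"dx":-0.0141,"dy":0.0268,"dz":-0.0192},
```

Emit:
drive_tool(increments=[{"claw": 0.01,"dx": 0,"dy": 0,"dz": -0.008,"wx": 0,"wy": 0,"wz": 0},{"claw": 0.01,"dx": 0,"dy": 0,"dz": -0.015,"wx": 0,"wy": 0,"wz": 0},{"claw": 0.01,"dx": 0,"dy": 0,"dz": -0.015,"wx": 0,"wy": 0,"wz": 0},{"claw": 0.01,"dx": 0,"dy": 0,"dz": -0.015,"wx": 0,"wy": 0,"wz": 0},{"claw": 0.01,"dx": 0,"dy": 0,"dz": -0.015,"wx": 0,"wy": 0,"wz": 0},{"claw": 0.01,"dx": 0,"dy": 0,"dz": -0.015,"wx": 0,"wy": 0,"wz": 0},{"claw": 0.01,"dx": 0,"dy": 0,"dz": -0.015,"wx": 0,"wy": 0,"wz": 0},{"claw": 0.01,"dx": -0.014,"dy": 0.027,"dz": -0.019,"wx": 0,"wy": 0,"wz": 0},{"claw": 0.01,"dx": -0.014,"dy": 0.027,"dz": -0.019,"wx": 0,"wy": 0,"wz": 0},{"claw": 0.01,"dx": -0.014,"dy": 0.027,"dz": -0.019,"wx": 0,"wy": 0,"wz": 0},{"claw": 0.01,"dx": -0.014,"dy": 0.027,"dz": -0.019,"wx": 0,"wy": 0,"wz": 0},{"claw": 0.01,"dx": 0,"dy": 0,"dz": 0,"wx": 0,"wy": 0,"wz": 0}])

```text
t: 13.6
eef_pos: [0.5094, 0.2039, 0.3333]
tool_rot: [0.173, 0.646, 0.718, 0.194]
contact_force: [-0.2, -0.4, -3.6]
gripper_width: 0.174
grasp_force: 59.4
```

```bash
python3 - <<'E'
from plan import *
o,p,r=cur(); print(o['gripper_width']*85.4,o['grasp_force'],np.round(o['contact_force'],1))
# tilt residual between tool and expected guard orientation
print(np.degrees((r.inv()*lean(6.2,30)).as_rotvec()).round(2))
plan([((.55,.05,.36),lean(-33.8,15),8),((.4805,-.2664,.30),lean(-73.9,0),10)])
E
```

```text
14.825826515687313 59.35143291950226 [-0.2 -0.4 -3.6]
[ 0.08 -0.04 -0.15]
t 13.6 pos [0.5094 0.2039 0.3333] q [-0.94 -0.04  0.3   2.13  0.46  0.64 -0.84]
{"dx":-0.0197,"dy":0.0043,"dz":-0.0014,"wx":1.8,"wy":-1.93,"wz":4.61},{"dx":-0.0193,"dy":0.0058,"dz":-0.0009,"wx":1.8,"wy":-1.93,"wz":4.61},{"dx":-0.0188,"dy":0.0073,"dz":-0.0005,"wx":1.8,"wy":-1.93,"wz":4.61},{"dx":-0.0181,"dy":0.0088,"dz":-0.0001,"wx":1.8,"wy":-1.93,"wz":4.61},{"dx":-0.0174,"dy":0.0102,"dz":0.0002,"wx":1.8,"wy":-1.93,"wz":4.61},{"dx":-0.0165,"dy":0.0116,"dz":0.0004,"wx":1.8,"wy":-1.93,"wz":4.61},{"dx":-0.0155,"dy":0.0129,"dz":0.0006,"wx":1.8,"wy":-1.93,"wz":4.61},{"dx":-0.0144,"dy":0.0141,"dz":0.0006,"wx":1.8,"wy":-1.93,"wz":4.61},
{"dx":-0.0302,"dy":0.0099,"dz":0.0089,"wx":1.44,"wy":-0.52,"wz":3.99},{"dx":-0.0293,"dy":0.0122,"dz":0.0089,"wx":1.44,"wy":-0.52,"wz":3.99},{"dx":-0.0283,"dy":0.0144,"dz":0.0088,"wx":1.44,"wy":-0.52,"wz":3.99},{"dx":-0.0271,"dy":0.0165,"dz":0.0086,"wx":1.44,"wy":-0.52,"wz":3.99},{"dx":-0.0258,"dy":0.0186,"dz":0.0085,"wx":1.44,"wy":-0.52,"wz":3.99},{"dx":-0.0244,"dy":0.0206,"dz":0.0082,"wx":1.44,"wy":-0.52,"wz":3.99},{"dx":-0.0228,"dy":0.0224,"dz":0.0079,"wx":1.44,"wy":-0.52,"wz":3.99},{"dx":-0.0212,"dy":0.0241,"dz":0.0075,"wx":1.44,"wy":-0.52,"wz":3.99},{"dx":-0.0193,"dy":0.0257,"dz":0.007,"wx":1.44,"wy":-0.52,"wz":3.99},{"dx":-0.0174,"dy":0.0272,"dz":0.0065,"wx":1.44,"wy":-0.52,"wz":3.99},
```

Emit:
drive_tool(increments=[{"claw": 0.01,"dx": -0.0197,"dy": 0.0043,"dz": -0.0014,"wx": 1.8,"wy": -1.93,"wz": 4.6},{"claw": 0.01,"dx": -0.0193,"dy": 0.0058,"dz": -0.0009,"wx": 1.8,"wy": -1.93,"wz": 4.6},{"claw": 0.01,"dx": -0.0188,"dy": 0.0073,"dz": -0.0005,"wx": 1.8,"wy": -1.93,"wz": 4.6},{"claw": 0.01,"dx": -0.0181,"dy": 0.0088,"dz": -0.0001,"wx": 1.8,"wy": -1.93,"wz": 4.6},{"claw": 0.01,"dx": -0.0174,"dy": 0.0102,"dz": 0.0002,"wx": 1.8,"wy": -1.93,"wz": 4.6},{"claw": 0.01,"dx": -0.0165,"dy": 0.0116,"dz": 0.0004,"wx": 1.8,"wy": -1.93,"wz": 4.6},{"claw": 0.01,"dx": -0.0155,"dy": 0.0129,"dz": 0.0006,"wx": 1.8,"wy": -1.93,"wz": 4.6},{"claw": 0.01,"dx": -0.0144,"dy": 0.0141,"dz": 0.0006,"wx": 1.8,"wy": -1.93,"wz": 4.6},{"claw": 0.01,"dx": -0.0302,"dy": 0.0099,"dz": 0.0089,"wx": 1.44,"wy": -0.52,"wz": 4},{"claw": 0.01,"dx": -0.0293,"dy": 0.0122,"dz": 0.0089,"wx": 1.44,"wy": -0.52,"wz": 4},{"claw": 0.01,"dx": -0.0283,"dy": 0.0144,"dz": 0.0088,"wx": 1.44,"wy": -0.52,"wz": 4},{"claw": 0.01,"dx": -0.0271,"dy": 0.0165,"dz": 0.0086,"wx": 1.44,"wy": -0.52,"wz": 4},{"claw": 0.01,"dx": -0.0258,"dy": 0.0186,"dz": 0.0085,"wx": 1.44,"wy": -0.52,"wz": 4},{"claw": 0.01,"dx": -0.0244,"dy": 0.0206,"dz": 0.0082,"wx": 1.44,"wy": -0.52,"wz": 4},{"claw": 0.01,"dx": -0.0228,"dy": 0.0224,"dz": 0.0079,"wx": 1.44,"wy": -0.52,"wz": 4},{"claw": 0.01,"dx": -0.0212,"dy": 0.0241,"dz": 0.0075,"wx": 1.44,"wy": -0.52,"wz": 4},{"claw": 0.01,"dx": -0.0193,"dy": 0.0257,"dz": 0.007,"wx": 1.44,"wy": -0.52,"wz": 4},{"claw": 0.01,"dx": -0.0174,"dy": 0.0272,"dz": 0.0065,"wx": 1.44,"wy": -0.52,"wz": 4},{"claw": 0.01,"dx": 0,"dy": 0,"dz": 0,"wx": 0,"wy": 0,"wz": 0}])

```text
t: 15.98
eef_pos: [0.4778, -0.2687, 0.2979]
tool_rot: [0.001, 0.991, 0.137, -0.002]
contact_force: [-1.1, 0.3, -2.6]
gripper_width: 0.18
grasp_force: 59.6
```

```bash
python3 - <<'E'
from plan import *
plan([((.4805,-.2664,.195),lean(-73.9,0),4)])
print(get_obs()['gripper_width'])
E
```

```text
t 15.97 pos [ 0.4778 -0.2687  0.2979] q [-0.24  0.28  0.79  1.85 -0.22  1.1  -0.67]
{"dx":0.0009,"dy":-0.0004,"dz":0.0257,"wx":0.02,"wy":0.07,"wz":-0.08},{"dx":0.0009,"dy":-0.0004,"dz":0.0257,"wx":0.02,"wy":0.07,"wz":-0.08},{"dx":0.0009,"dy":-0.0004,"dz":0.0257,"wx":0.02,"wy":0.07,"wz":-0.08},{"dx":0.0008,"dy":-0.0004,"dz":0.0257,"wx":0.02,"wy":0.07,"wz":-0.08},
0.18033408938697018
```

Emit:
drive_tool(increments=[{"claw": 0.01,"dx": 0.001,"dy": -0.0005,"dz": 0.026,"wx": 0,"wy": 0.1,"wz": 0},{"claw": 0.01,"dx": 0.001,"dy": -0.0005,"dz": 0.026,"wx": 0,"wy": 0.1,"wz": 0},{"claw": 0.01,"dx": 0.001,"dy": -0.0005,"dz": 0.026,"wx": 0,"wy": 0.1,"wz": -0.2},{"claw": 0.01,"dx": 0,"dy": 0,"dz": 0.026,"wx": 0,"wy": 0,"wz": -0.1},{"claw": 0.01,"dx": 0,"dy": 0,"dz": 0,"wx": 0,"wy": 0,"wz": 0},{"claw": 0.01,"dx": 0,"dy": 0,"dz": 0,"wx": 0,"wy": 0,"wz": 0}])

```text
t: 16.73
eef_pos: [0.4838, -0.2635, 0.1962]
tool_rot: [0.001, 0.99, 0.143, 0.002]
contact_force: [-0.6, 0.9, -2.3]
gripper_width: 0.175
grasp_force: 59.5
```

```bash
python3 - <<'E'
from plan import *
plan([((.4805,-.2664,.175),lean(-73.9,0),1)])
s=snap('side','side4')[0]; q=snap('top','top4')[0]
im=np.vstack([cv2.resize(s[190:290,320:453],(532,400),interpolation=cv2.INTER_CUBIC),np.pad(cv2.resize(q[140:240,330:430],(200,200)),((0,0),(0,332),(0,0)))])
cv2.imwrite('pics/v4.png',im[:,:,::-1])
E
```

```text
t 16.73 pos [ 0.4838 -0.2635  0.1962] q [-0.17  0.41  0.72  1.95 -0.34  0.9  -0.56]
{"dx":-0.0041,"dy":0.0018,"dz":0.0212,"wx":0.15,"wy":-0.25,"wz":0.4},
```

View pics/v4.png

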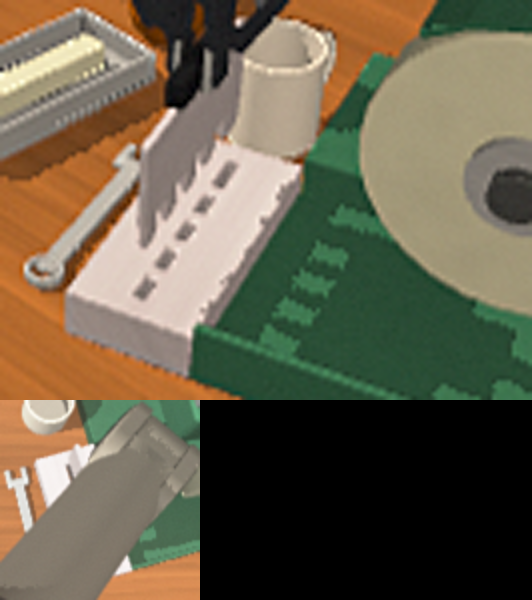

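The guard hangs above the slots with five teeth down and the wide tooth at the far end. The near tooth tip is at crop (146,242). Next I take its exact offset from the depth image.

```bash
cat > meas.py <<'E'
from plan import *
def meas(f):
    p,d,K,R,t=load(f); W=world(d,K,R,t)
    D=Ro.from_euler('z',-73.9,degrees=True); L=D.inv().apply((W-[.4805,-.2664,.04]).reshape(-1,3)).reshape(W.shape)*1000
    with np.errstate(all='ignore'):
        sat=p.max(2).astype(int)-p.min(2)
        m=(abs(L[...,0])<18)&(abs(L[...,1])<115)&(L[...,2]>8)&(L[...,2]<110)&(sat<40)&(p.max(2)>90)
    q=L[m]; print(len(q)); lo,hi=np.percentile(q[:,2],[2,98]); print('z',q[:,2].min().round(1),hi.round(1))
    A=np.c_[q[:,1],q[:,2],np.ones(len(q))]
    for _ in range(3):
        c=np.linalg.lstsq(A,q[:,0],rcond=None)[0]; k=abs(A@c-q[:,0])<3; A,q=A[k],q[k]
    print('plane x = %.4f y + %.4f z + %.2f (surface, minus 3 for mid)'%tuple(c),len(q))
    zz=q[:,2]; b=q[(zz>np.median(zz)-12)&(zz<np.median(zz)+12)]
    print('y ext',np.percentile(q[:,1],[.3,99.7]).round(1))
    for a in np.arange(-96,98,6): 
        w=q[(q[:,1]>=a)&(q[:,1]<a+6)]; print((a+3,w[:,2].min().round(0) if len(w) else None),end=' ')
E
python3 - <<'E'
from meas import *
meas('side4'); o,p,r=cur(); D=Ro.from_euler('z',-73.9,degrees=True)
print('\ntcp in deck',(D.inv().apply(p-[.4805,-.2664,.04])*1000).round(1),'tool err deg',np.degrees((lean(-73.9,0).inv()*r).as_rotvec()).round(2))
E
```

```text
399
z 38.8 108.8
plane x = -0.0066 y + 0.0044 z + 0.86 (surface, minus 3 for mid) 378
y ext [-87.7  95.2]
(np.int64(-93), None) (np.int64(-87), np.float64(66.0)) (np.int64(-81), np.float64(47.0)) (np.int64(-75), np.float64(41.0)) (np.int64(-69), np.float64(48.0)) (np.int64(-63), np.float64(54.0)) (np.int64(-57), np.float64(69.0)) (np.int64(-51), np.float64(57.0)) (np.int64(-45), np.float64(42.0)) (np.int64(-39), np.float64(46.0)) (np.int64(-33), np.float64(39.0)) (np.int64(-27), np.float64(64.0)) (np.int64(-21), np.float64(68.0)) (np.int64(-15), np.float64(54.0)) (np.int64(-9), np.float64(43.0)) (np.int64(-3), np.float64(47.0)) (np.int64(3), np.float64(39.0)) (np.int64(9), np.float64(47.0)) (np.int64(15), np.float64(76.0)) (np.int64(21), np.float64(66.0)) (np.int64(27), np.float64(44.0)) (np.int64(33), np.float64(42.0)) (np.int64(39), np.float64(47.0)) (np.int64(45), np.float64(49.0)) (np.int64(51), np.float64(65.0)) (np.int64(57), np.float64(65.0)) (np.int64(63), np.float64(45.0)) (np.int64(69), np.float64(48.0)) (np.int64(75), np.float64(41.0)) (np.int64(81), np.float64(58.0)) (np.int64(87), np.float64(43.0)) (np.int64(93), np.float64(48.0)) (np.int64(99), None) 
tcp in deck [ -1.4   4.4 156.7] tool err deg [-0.19  0.32 -0.4 ]
```

```bash
python3 - <<'E'
from plan import *
p,d,K,R,t=load('side1'); g=p.astype(int).sum(2); C=-R.T@t
def ray(u,v,z): k=R.T@np.array([(u-K[0,2])/K[0,0],(v-K[1,2])/K[1,1],1]); return C+k*(z-C[2])/k[2]
D=Ro.from_euler('z',-73.9,degrees=True); O=np.array([.4805,-.2664,.04])
for y in[-78,-42,-6,30,72]:
    X=O+D.apply([0,y/1000,0]); c=R@X+t; u,v=c[0]/c[2]*K[0,0]+K[0,2],c[1]/c[2]*K[1,1]+K[1,2]
    iu,iv=int(round(u)),int(round(v)); w=5
    sub=g[iv-w:iv+w+1,iu-w:iu+w+1]; wt=np.clip(np.percentile(sub,70)-60-sub,0,None).astype(float)
    yy,xx=np.mgrid[iv-w:iv+w+1,iu-w:iu+w+1]
    X2=ray((xx*wt).sum()/wt.sum(),(yy*wt).sum()/wt.sum(),.04); print(y,(D.inv().apply(X2-X)*1000).round(1),int(wt.sum()))
tgt=O+D.apply([.0005,.0007,0]); tgt[2]=.172
plan([(tgt,lean(-73.9,0),2)])
E
```

```text
-78 [1.9 0.3 0. ] 3465
-42 [1.6 2.7 0. ] 3696
-6 [1.5 4.7 0. ] 3673
30 [1.6 0.1 0. ] 3839
72 [ 1.7  0.2 -0. ] 4397
t 16.82 pos [ 0.4843 -0.2639  0.1967] q [-0.17  0.41  0.72  1.95 -0.34  0.9  -0.56]
{"dx":-0.0019,"dy":0.0009,"dz":0.0123,"wx":0.1,"wy":-0.16,"wz":0.2},{"dx":-0.0019,"dy":0.0009,"dz":0.0123,"wx":0.1,"wy":-0.16,"wz":0.2},
```

Emit:
drive_tool(increments=[{"claw": 0.01,"dx": -0.0019,"dy": 0.0011,"dz": 0.011,"wx": 0.1,"wy": -0.16,"wz": 0.2},{"claw": 0.01,"dx": -0.0019,"dy": 0.0011,"dz": 0.011,"wx": 0.1,"wy": -0.16,"wz": 0.2},{"claw": 0.01,"dx": 0,"dy": 0,"dz": 0,"wx": 0,"wy": 0,"wz": 0},{"claw": 0.01,"dx": 0,"dy": 0,"dz": 0,"wx": 0,"wy": 0,"wz": 0}])

```text
t: 17.32
eef_pos: [0.4809, -0.2671, 0.1735]
tool_rot: [-0.0, 0.99, 0.14, -0.001]
contact_force: [-0.2, -0.4, -3.2]
gripper_width: 0.174
grasp_force: 59.5
```

```bash
python3 - <<'E'
from meas import *
s=snap('side','side5')[0]; meas('side5'); o,p,r=cur(); D=Ro.from_euler('z',-73.9,degrees=True)
print('\ntcp in deck',(D.inv().apply(p-[.4805,-.2664,.04])*1000).round(1),'tool err deg',np.degrees((lean(-73.9,0).inv()*r).as_rotvec()).round(2))
cv2.imwrite('pics/v5.png',cv2.resize(s[200:280,330:436],(795,600),interpolation=cv2.INTER_CUBIC)[:,:,::-1])
E
```

```text
484
z 16.0 105.7
plane x = 0.0018 y + 0.0030 z + 3.33 (surface, minus 3 for mid) 453
y ext [-90.9  88.7]
(np.int64(-93), np.float64(63.0)) (np.int64(-87), np.float64(22.0)) (np.int64(-81), np.float64(22.0)) (np.int64(-75), np.float64(28.0)) (np.int64(-69), np.float64(17.0)) (np.int64(-63), np.float64(47.0)) (np.int64(-57), np.float64(41.0)) (np.int64(-51), np.float64(20.0)) (np.int64(-45), np.float64(22.0)) (np.int64(-39), np.float64(18.0)) (np.int64(-33), np.float64(25.0)) (np.int64(-27), np.float64(43.0)) (np.int64(-21), np.float64(42.0)) (np.int64(-15), np.float64(25.0)) (np.int64(-9), np.float64(19.0)) (np.int64(-3), np.float64(21.0)) (np.int64(3), np.float64(25.0)) (np.int64(9), np.float64(45.0)) (np.int64(15), np.float64(43.0)) (np.int64(21), np.float64(26.0)) (np.int64(27), np.float64(22.0)) (np.int64(33), np.float64(33.0)) (np.int64(39), np.float64(16.0)) (np.int64(45), np.float64(50.0)) (np.int64(51), np.float64(43.0)) (np.int64(57), np.float64(31.0)) (np.int64(63), np.float64(19.0)) (np.int64(69), np.float64(19.0)) (np.int64(75), np.float64(21.0)) (np.int64(81), np.float64(23.0)) (np.int64(87), np.float64(37.0)) (np.int64(93), np.float64(69.0)) (np.int64(99), None) 
tcp in deck [  0.8   0.4 133.7] tool err deg [ 0.04 -0.1   0.01]
```

View pics/v5.png

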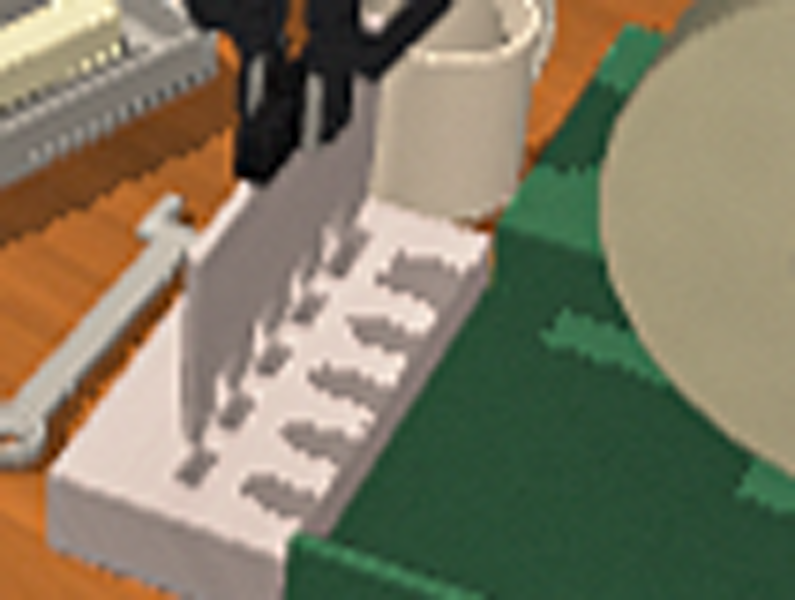

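The teeth are over the slot row. The near tooth is at (190,450), above its slot at (195,468), with about 16 mm still to go.

Emit:
drive_tool(increments=[{"claw": 0.01,"dx": 0.0008,"dy": 0.0004,"dz": 0.006,"wx": 0,"wy": 0,"wz": 0},{"claw": 0.01,"dx": 0,"dy": 0,"dz": 0.005,"wx": 0,"wy": 0,"wz": 0},{"claw": 0.01,"dx": 0,"dy": 0,"dz": 0.005,"wx": 0,"wy": 0,"wz": 0},{"claw": 0.01,"dx": 0,"dy": 0,"dz": 0.004,"wx": 0,"wy": 0,"wz": 0},{"claw": 0.01,"dx": 0,"dy": 0,"dz": 0.002,"wx": 0,"wy": 0,"wz": 0},{"claw": 0.01,"dx": 0,"dy": 0,"dz": 0,"wx": 0,"wy": 0,"wz": 0}])

```text
t: 18.12
eef_pos: [0.4817, -0.2671, 0.1515]
tool_rot: [-0.0, 0.99, 0.14, -0.001]
contact_force: [-0.6, 0.3, -2.3]
gripper_width: 0.182
grasp_force: 59.7
```

Emit:
drive_tool(increments=[{"claw": 0.01,"dx": 0,"dy": 0,"dz": 0.003,"wx": 0,"wy": 0,"wz": 0},{"claw": 0.01,"dx": 0,"dy": 0,"dz": 0.003,"wx": 0,"wy": 0,"wz": 0},{"claw": 0.01,"dx": 0,"dy": 0,"dz": 0.002,"wx": 0,"wy": 0,"wz": 0},{"claw": 0.01,"dx": 0,"dy": 0,"dz": 0,"wx": 0,"wy": 0,"wz": 0}])

```text
t: 18.62
eef_pos: [0.4817, -0.267, 0.1434]
tool_rot: [-0.0, 0.99, 0.14, -0.001]
contact_force: [0.6, -0.5, -2.8]
gripper_width: 0.177
grasp_force: 59.7
```

Emit:
drive_tool(increments=[{"claw": 0.01,"dx": 0,"dy": 0,"dz": 0.003,"wx": 0,"wy": 0,"wz": 0},{"claw": 0.01,"dx": 0,"dy": 0,"dz": 0.003,"wx": 0,"wy": 0,"wz": 0},{"claw": 0.01,"dx": 0,"dy": 0,"dz": 0.002,"wx": 0,"wy": 0,"wz": 0},{"claw": 0.01,"dx": 0,"dy": 0,"dz": 0.001,"wx": 0,"wy": 0,"wz": 0},{"claw": 0.01,"dx": 0,"dy": 0,"dz": 0,"wx": 0,"wy": 0,"wz": 0}])

```text
t: 19.25
eef_pos: [0.4817, -0.267, 0.1345]
tool_rot: [-0.0, 0.99, 0.14, -0.001]
contact_force: [0.7, -0.3, -3.4]
gripper_width: 0.174
grasp_force: 59.7
```

Emit:
drive_tool(increments=[{"claw": 0.01,"dx": 0,"dy": 0,"dz": 0.001,"wx": 0,"wy": 0,"wz": 0},{"claw": 0.01,"dx": 0,"dy": 0,"dz": 0.001,"wx": 0,"wy": 0,"wz": 0},{"claw": 0.01,"dx": 0,"dy": 0,"dz": 0.001,"wx": 0,"wy": 0,"wz": 0},{"claw": 0.01,"dx": 0,"dy": 0,"dz": 0.0,"wx": 0,"wy": 0,"wz": 0}])

```text
t: 19.75
eef_pos: [0.4819, -0.2676, 0.1334]
tool_rot: [-0.001, 0.99, 0.14, -0.0]
contact_force: [-5.1, 3.1, 16.1]
gripper_width: 0.175
grasp_force: 62.3
```

Emit:
drive_tool(increments=[{"claw": 0.01,"dx": 0,"dy": 0,"dz": -0.001,"wx": 0,"wy": 0,"wz": 0},{"claw": 0.022,"dx": 0,"dy": 0,"dz": 0,"wx": 0,"wy": 0,"wz": 0},{"claw": 0.04,"dx": 0,"dy": 0,"dz": 0,"wx": 0,"wy": 0,"wz": 0},{"claw": 0.04,"dx": 0,"dy": 0,"dz": 0,"wx": 0,"wy": 0,"wz": 0},{"claw": 0.04,"dx": 0,"dy": 0,"dz": 0,"wx": 0,"wy": 0,"wz": 0},{"claw": 0.04,"dx": 0,"dy": 0,"dz": -0.01,"wx": 0,"wy": 0,"wz": 0},{"claw": 0.04,"dx": 0,"dy": 0,"dz": -0.03,"wx": 0,"wy": 0,"wz": 0},{"claw": 0.04,"dx": 0,"dy": 0,"dz": -0.04,"wx": 0,"wy": 0,"wz": 0},{"claw": 0.04,"dx": 0,"dy": 0,"dz": -0.05,"wx": 0,"wy": 0,"wz": 0},{"claw": 0.04,"dx": 0,"dy": 0,"dz": -0.05,"wx": 0,"wy": 0,"wz": 0},{"claw": 0.04,"dx": 0,"dy": 0,"dz": 0,"wx": 0,"wy": 0,"wz": 0},{"claw": 0.04,"dx": 0,"dy": 0,"dz": 0,"wx": 0,"wy": 0,"wz": 0}])

```text
t: 21.25
eef_pos: [0.4818, -0.2669, 0.3125]
tool_rot: [-0.001, 0.99, 0.14, -0.001]
contact_force: [-0.0, 0.3, -0.4]
gripper_width: 0.473
grasp_force: 0.0
```

```bash
python3 - <<'E'
from meas import *
s=snap('side','side6')[0]; meas('side6')
cv2.imwrite('pics/v6.png',cv2.resize(s[160:280,290:450],(800,600),interpolation=cv2.INTER_CUBIC)[:,:,::-1])
E
```

```text
405
z 8.0 73.7
plane x = 0.0011 y + -0.0106 z + 4.64 (surface, minus 3 for mid) 368
y ext [-89.8  94.3]
(np.int64(-93), np.float64(38.0)) (np.int64(-87), np.float64(8.0)) (np.int64(-81), np.float64(11.0)) (np.int64(-75), np.float64(10.0)) (np.int64(-69), np.float64(9.0)) (np.int64(-63), np.float64(17.0)) (np.int64(-57), np.float64(9.0)) (np.int64(-51), np.float64(8.0)) (np.int64(-45), np.float64(13.0)) (np.int64(-39), np.float64(19.0)) (np.int64(-33), np.float64(15.0)) (np.int64(-27), np.float64(8.0)) (np.int64(-21), np.float64(9.0)) (np.int64(-15), np.float64(21.0)) (np.int64(-9), np.float64(10.0)) (np.int64(-3), np.float64(14.0)) (np.int64(3), np.float64(13.0)) (np.int64(9), np.float64(12.0)) (np.int64(15), np.float64(12.0)) (np.int64(21), np.float64(11.0)) (np.int64(27), np.float64(10.0)) (np.int64(33), np.float64(20.0)) (np.int64(39), np.float64(8.0)) (np.int64(45), np.float64(8.0)) (np.int64(51), np.float64(8.0)) (np.int64(57), np.float64(8.0)) (np.int64(63), np.float64(13.0)) (np.int64(69), np.float64(20.0)) (np.int64(75), np.float64(10.0)) (np.int64(81), np.float64(13.0)) (np.int64(87), np.float64(20.0)) (np.int64(93), np.float64(10.0)) (np.int64(99), None)
```

View pics/v6.png

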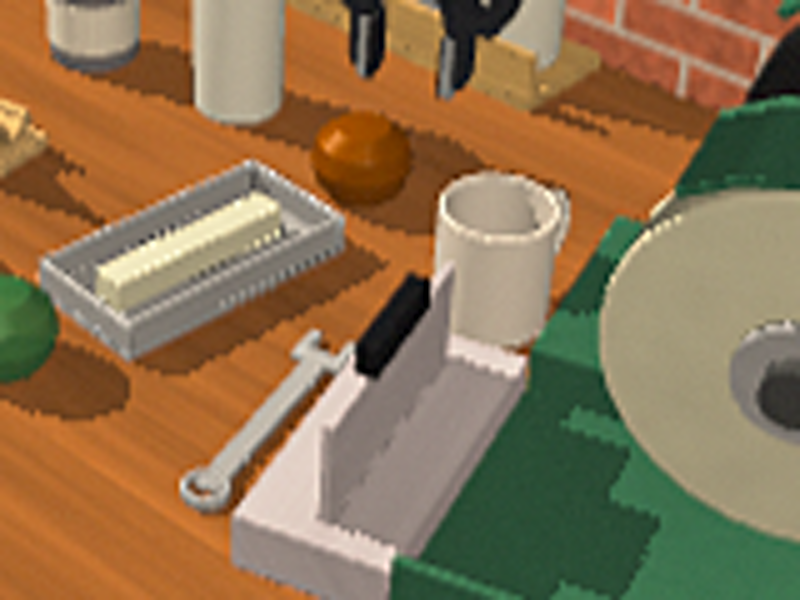

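The guard stands upright with its lower edge on the deck, running from (325,510) to (445,350). The stick lies flat in the tray at (190,245), and the gripper is clear of everything.

```bash
python3 -c "from station import *; print(hand_in())"
```

```text
the job is handed in; nothing more can be done
None
```

I handed the job in with the dressing stick lying flat in the tray, the five-toothed guard seated in the deck's slots with its wide tooth in the wide slot, and both let go. The last camera check looked right, but the hand-in gave back no verdict.

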